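# Sauce bottles back in their own drip cups

### The job

The sauce bottles at the sushi bar have got mixed up among their drip cups: get every bottle standing upright in the cup of its own colour, with the spare white cup left empty at the end. The bottles drip, so never stand one on the bare counter, not even on the way, and set each one down rather than dropping it. Leave the plate of nigiri as it stands.

Things in the scene. Friction and masses are not known exactly. Their poses are not given: they have to be found in the camera images.
- red_bottle (a point): Red squeeze bottle (chilli sauce), round, upright, 115 mm tall, 0.14-0.28 kg, starting in some drip cup. Grey valve cap as foot, 46 mm across; red body 50 mm across, 20 to 101 mm above the foot; flat red lid, 46 mm. Point: its centre, 57.5 mm above the foot; z up its axis. Grip the upper body from above, about 83 mm above the foot (32 mm below the top), so the lid clears the palm.
- yellow_bottle (a point): Yellow squeeze bottle (mustard sauce), round, upright, 115 mm tall, 0.14-0.28 kg, starting in some drip cup. Grey valve cap as foot, 46 mm across; yellow body 50 mm across, 20 to 101 mm above the foot; flat yellow lid, 46 mm. Point: its centre, 57.5 mm above the foot; z up its axis. Grip the upper body from above, about 83 mm above the foot (32 mm below the top), so the lid clears the palm.
- green_bottle (a point): Green squeeze bottle (wasabi sauce), round, upright, 115 mm tall, 0.14-0.28 kg, starting in some drip cup. Grey valve cap as foot, 46 mm across; green body 50 mm across, 20 to 101 mm above the foot; flat green lid, 46 mm. Point: its centre, 57.5 mm above the foot; z up its axis. Grip the upper body from above, about 83 mm above the foot (32 mm below the top), so the lid clears the palm.
- black_bottle (a point): Black squeeze bottle (eel sauce), round, upright, 115 mm tall, 0.14-0.28 kg, starting in some drip cup. Grey valve cap as foot, 46 mm across; black body 50 mm across, 20 to 101 mm above the foot; flat black lid, 46 mm. Point: its centre, 57.5 mm above the foot; z up its axis. Grip the upper body from above, about 83 mm above the foot (32 mm below the top), so the lid clears the palm.
- cup_red: Red drip cup, the place of the red bottle. Shallow round open cup, fixed on the counter, 76 mm across, 22 mm high; inside 62 mm wide at the floor, 70 mm at the rim; floor 6 mm above the counter, so a bottle's foot has 8 mm of play all round. Origin: centre of its underside, on the counter; z up.
- cup_yellow: Yellow drip cup, the place of the yellow bottle. Shallow round open cup, fixed on the counter, 76 mm across, 22 mm high; inside 62 mm wide at the floor, 70 mm at the rim; floor 6 mm above the counter, so a bottle's foot has 8 mm of play all round. Origin: centre of its underside, on the counter; z up.
- cup_green: Green drip cup, the place of the green bottle. Shallow round open cup, fixed on the counter, 76 mm across, 22 mm high; inside 62 mm wide at the floor, 70 mm at the rim; floor 6 mm above the counter, so a bottle's foot has 8 mm of play all round. Origin: centre of its underside, on the counter; z up.
- cup_black: Black drip cup, the place of the black bottle. Shallow round open cup, fixed on the counter, 76 mm across, 22 mm high; inside 62 mm wide at the floor, 70 mm at the rim; floor 6 mm above the counter, so a bottle's foot has 8 mm of play all round. Origin: centre of its underside, on the counter; z up.
- cup_white: White drip cup, the spare: no bottle's own, free for parking one on the way. Shallow round open cup, fixed on the counter, 76 mm across, 22 mm high; inside 62 mm wide at the floor, 70 mm at the rim; floor 6 mm above the counter, so a bottle's foot has 8 mm of play all round. Origin: centre of its underside, on the counter; z up.
- nigiri_plate: A small oblong blue plate, 105 x 85 mm, with two pieces of nigiri ready to serve, 33 mm high in all, loose on the counter among the cups. The origin is the centre of its underside; x is the plate's long side.
There are look-alikes about, which are no part of the job. Leave any purple look-alike of the cup_green alone.

How it is judged:
By the outcome, as a careful person would: the job done as asked, in the order asked, and still so for the second after the job is handed in, with the robot touching nothing.
It also fails if it takes over 128 s, if anything falls off the work surface, if the arm or the gripper's body presses on something with over 40 N, if the wrist force passes 120 N, or if a joint passes its speed limit or range.

### The arm

A 6-joint arm with a two-finger parallel gripper is mounted at the origin on the work surface. World frame = base frame: x ahead of the robot, y to its left, z up, the work surface at z = 0. Lengths are in m, angles in rad, forces in N, time in s.
With the tool pointing down it reaches from about 0.3 to 0.875 m from the base axis. Payload 6.4 kg.
Tool frame: the origin (TCP) lies midway between the tips of the shut fingers; the grasp point (between the pads) lies 19 mm behind it (ctrl.pinch_z is the distance from the TCP to the grasp point, in m); z points along the fingers, y is the line along which they close (so a half turn about z gives the same grasp; the last joint's range is limited). The gripper opens to 85 mm and grips with 20 to 120 N. Pads are 22 mm wide; open, the fingers measure 114 mm over their backs; the gripper's body (76 mm by 85 mm) begins 54 mm behind the grasp point. The pads swing forward as they close: fully open they stand 13 mm farther back than shut.
Start: joints at [1.121, 0.181, 1.607, -0, 1.354, -0.206], TCP at [0.139, 0.558, 0.231] pointing down, gripper open.
Joint ranges: [-2.99, 2.99], [-0.89, 2.07], [0.3, 2.58], [-1.14, 4.28], [0, 2.63], [-3.12, 3.12]. Speed limits (rad/s): [2.57, 2.57, 3.01, 3.14, 3.14, 3.14].

### API

Orientations are given as a unit quaternion [w, x, y, z].
In Python, from bench import ctrl gives the robot as it stands.
- The arm moves only by the tool apply_moves, never from a script. Its argument "moves" is a list of rows, each an object with "jaw": the opening, from 0 (shut) to 1 (fully open); "offset": the shift along the tool's x, y, z in mm, a list of three; "rot": the turn, a rotation vector about the tool's x, y, z in degrees, a list of three. In form: [{"jaw": jaw, "offset": [dx, dy, dz], "rot": [ax, ay, az]}, ...]. A call has exactly 5 rows; each row shifts and turns the commanded pose from where the row before left it, along the tool's axes as they then stand; what a row does not reach is not made up. A row lasts 1/8 s, in which the tool goes at most 62.5 mm and 10.7 degrees, less where a joint would pass 70% of its speed; a pose out of reach is approached as far as the arm can. A call is refused whole if a number of a shift passes 62.5 or a number of a turn 10.7, either way. A call with a gripper value outside its range is refused whole. The fingers move at their own pace and stop on an object; the grip force is fixed at half the most. Time passes only in rows, so rows that do not move let the fingers close, or fill a call up. It gives the time, the measured TCP pose, the force, the opening and the grip force at its end, in the units of the state.
- ctrl.get_obs(): the state, without advancing time (a new reading comes with each control period).
- ctrl.camera(name): name is "scene" or "top" or "wrist"; returns (picture, depth): 480x640x3 uint8, red, green, blue; 480x640 float32, m along the optical axis (not along the pixel's ray), 0 where there is no reading.
- ctrl.camera_params(name): a dict with "K" (3x3 intrinsics, pixels), "cam_to_world" (4x4, takes a point from camera to world coordinates); the wrist camera has in their place "mount" (4x4, takes a point from camera to tool coordinates, whose origin is the TCP and whose axes are the flange's). Camera axes: x right, y down, z forward; pixel columns grow to the right and rows downward; lengths in m; the calibration is good to about 2 mm. A picture is of the moment at which its call begins: read the wrist's pose just before it. camera_params takes no time and is no camera call.
- ctrl.hand_in(): hands the job in; it is judged then, once.
Trained networks look in the newest picture that a camera, given by its name, has taken for a name from the list of things; names that differ only in an ending like _2 or _b are one class to them, and where a whole thing is asked for, a point or a joint stands for the part that bears it (a point fixed in the world has none). Each returns a list of dicts, best first, with "score" (0 to 1); they miss things now and then, are a little off and sometimes report something else, mostly with a low value. They report only what shows in the picture. A call takes as long as a camera call. They do not tell look-alikes from the thing itself.
- ctrl.outline_of(camera, target): "region" (480x640 bool, what is visible of it) and "position" ([column, row] in pixels, amid what is visible of it).
The state is a dict: "time_s": time; "q": joint angles; "dq": joint speeds; "joint_efforts": joint torques, N m; "eef_pos": TCP position; "eef_rot": TCP orientation; "wrist_force": force on the tool from outside, world axes, zero at the start; "torque": the same for the moment, N m; "opening": opening from 0.0 (shut) to 1.0 (fully open); "grasp_force": force on a finger pad.
Only numpy, scipy, OpenCV 4.12 (cv2) and the standard library are available. Lean on these libraries where they do the work, as an engineer would, in place of code of your own. Each camera call takes 0.05 s, during which the arm holds its last target. There are 200 camera calls.

## Working session

There is one attempt and no reset: what is moved stays moved. The work goes in short steps, Python scripts to look and compute and a tool call to move; the robot and the scene stay as the last step left them, time stands still between calls to the robot, and variables do not carry over. Pictures are saved under pics/ and viewed, at most 14 in all, crops included, and the job is handed in when it is done.

Besides the shell and the picture viewer there is one more tool, called after ">>>" by a JSON object that holds its "method" and its "body". apply_moves: Moves the arm, as the interface text tells. Its arguments: {"type":"object","properties":{"moves":{"type":"array"}},"required":["moves"]}

```bash
ls; mkdir -p pics; python3 - <<'E'
from bench import ctrl
import cv2
o=ctrl.get_obs();print(o)
for n in("top","scene"):
    p,d=ctrl.camera(n);cv2.imwrite(f"pics/{n}0.png",p[:,:,::-1]);print(ctrl.camera_params(n))
print(ctrl.camera_params("wrist"),ctrl.pinch_z)
E
```

```text
pics
{'time_s': 0.0, 'q': array([ 1.12071159e+00,  1.81544613e-01,  1.60794936e+00,  3.26192676e-06,
        1.35377205e+00, -2.06344444e-01]), 'dq': array([-0.00152428,  0.00131909,  0.00079673, -0.00043076,  0.00089467,
        0.00096651]), 'joint_efforts': array([-1.69605726e-03, -4.44875085e+01, -3.51335835e+01, -2.90816679e-04,
        9.10720060e-03, -1.52986172e-05]), 'eef_pos': array([0.13854522, 0.55752927, 0.23041047]), 'eef_rot': array([-2.71215869e-04,  1.21569001e-01,  9.92582630e-01, -7.91509435e-04]), 'wrist_force': array([-0.7562133 , -0.30379082, -0.41280009]), 'torque': array([-0.0233808 , -0.03638976, -0.0100594 ]), 'grasp_force': 0.0, 'opening': 0.9999177708664385}
{'K': array([[490.05411497,   0.        , 316.2413234 ],
       [  0.        , 490.05411497, 243.35217292],
       [  0.        ,   0.        ,   1.        ]]), 'cam_to_world': array([[-0.01257453, -0.99906138,  0.04145166,  0.54820701],
       [-0.99987442,  0.01296299,  0.0091159 , -0.0183274 ],
       [-0.00964468, -0.04133183, -0.99909892,  0.8484938 ],
       [ 0.        ,  0.        ,  0.        
[... 259 characters left out ...]
    [ 0.8823181 , -0.34078113,  0.32462746, -0.34439823],
       [-0.00881799, -0.70158582, -0.7125304 ,  0.82272741],
       [ 0.        ,  0.        ,  0.        ,  1.        ]])}
{'K': array([[400.54633606,   0.        , 319.39785158],
       [  0.        , 400.54633606, 242.96752454],
       [  0.        ,   0.        ,   1.        ]]), 'mount': array([[ 5.68701823e-05, -9.55476690e-01, -2.95066589e-01,
         7.50691123e-02],
       [ 9.99999995e-01,  7.76785594e-05, -5.87998486e-05,
         8.54669065e-05],
       [ 7.91022323e-05, -2.95066585e-01,  9.55476690e-01,
        -1.42532349e-01],
       [ 0.00000000e+00,  0.00000000e+00,  0.00000000e+00,
         1.00000000e+00]])} 0.0187
```

View pics/top0.png

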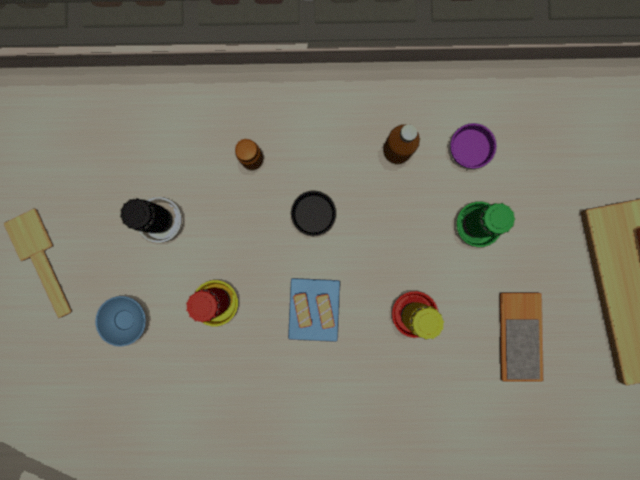

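View pics/scene0.png

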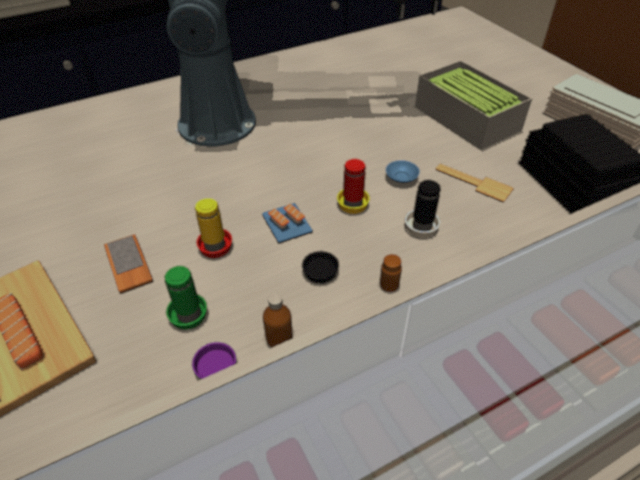

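Top view: black bottle in the white cup (150,218), black cup empty (314,213), red bottle in the yellow cup (213,303), yellow bottle in the red cup (415,314), and green bottle in its own cup (485,220). The purple look-alike is at (472,146) and the plate at (315,310). Next I'll measure the cup rims and lids from the depth.

```bash
cat > h.py <<'E'
from bench import ctrl
import numpy as np, cv2
from scipy.optimize import least_squares
from scipy.spatial.transform import Rotation as R
def pts(name):
    o=ctrl.get_obs(); p,d=ctrl.camera(name); c=ctrl.camera_params(name); K=c["K"]
    if name=="wrist":
        T=np.eye(4); w,x,y,z=o["eef_rot"]; T[:3,:3]=R.from_quat([x,y,z,w]).as_matrix(); T[:3,3]=o["eef_pos"]; T=T@c["mount"]
    else: T=c["cam_to_world"]
    v,u=np.mgrid[:480,:640]
    X=np.stack([(u-K[0,2])/K[0,0]*d,(v-K[1,2])/K[1,1]*d,d],-1)@T[:3,:3].T+T[:3,3]
    X[d==0]=np.nan
    return p,d,X
def circ(P,c0,r=None):
    f=(lambda a:np.hypot(P[:,0]-a[0],P[:,1]-a[1])-(r or a[2]))
    s=least_squares(f,[*c0,.035],loss="soft_l1",f_scale=.002); return s.x
E
python3 - <<'E'
from h import *
p,d,X=pts("top")
px=dict(white=(162,220),black=(314,213),yellow=(216,303),red=(415,314),green=(480,224))
for n,(u,v) in px.items():
    c=X[v,u,:2]; m=np.zeros(d.shape,bool); m[v-28:v+28,u-40:u+40]=1
    P=X[m&(X[...,2]>.014)&(X[...,2]<.03)]
    print("cup",n,len(P),P.mean(0) if len(P) else 0, circ(P,np.median(P[:,:2],0)))
for n,(u,v) in dict(black=(136,214),red=(203,306),yellow=(427,323),green=(498,219)).items():
    m=np.zeros(d.shape,bool); m[v-25:v+25,u-25:u+25]=1
    P=X[m&(X[...,2]>.105)]
    print("bottle",n,len(P),np.median(P,0),circ(P,P[:,:2].mean(0),)[:0],(P.min(0)+P.max(0))/2)
m=np.zeros(d.shape,bool);m[270:350,280:350]=1;P=X[m&(X[...,2]>.006)];print("plate",P.min(0),P.max(0))
for u,v in((60,480-200),(246,150),(402,135),(310,50),(310,10)):
    print(X[min(v,479),u])
q=ctrl.get_obs();w=q["eef_rot"];print(R.from_quat([*w[1:],w[0]]).as_matrix().round(3),X[200:400,100:200,2].min())
E
```

```text
cup white 359 [0.62445107 0.24702515 0.02145378] [0.62660313 0.25700659 0.0360791 ]
cup black 466 [ 0.63617801 -0.0062753   0.02133221] [ 0.6338767  -0.00645808  0.03610004]
cup yellow 337 [0.48575654 0.15181212 0.02150666] [0.48456149 0.16152854 0.03636189]
cup red 342 [ 0.4681269  -0.16694698  0.02132196] [ 0.46175356 -0.17459638  0.03623345]
cup green 368 [ 0.60858251 -0.27641231  0.02148674] [ 0.61173004 -0.28660919  0.03606576]
bottle black 847 [0.62589404 0.25599253 0.12065389] [] [0.62672275 0.25868559 0.11522147]
bottle red 840 [0.4878616  0.15822516 0.12076791] [] [0.48731296 0.15962173 0.11494143]
bottle yellow 851 [ 0.45892478 -0.1731985   0.12088708] [] [ 0.45840149 -0.17498211  0.11531783]
bottle green 867 [ 0.61134723 -0.2811802   0.12095729] [] [ 0.61241439 -0.2838272   0.11548815]
plate [ 0.41612713 -0.04872094  0.00600388] [0.52425617 0.03959459 0.03602657]
[0.5255201  0.43471059 0.00078782]
[0.73092845 0.0989885  0.07413721]
[ 0.73945576 -0.14236833  0.11947463]
[ 0.90028089 -0.00480678  0.05460545]
[ 0.90354812 -0.00755906  0.17585508]
[[-0.97   0.241 -0.001]
 [ 0.241  0.97  -0.001]
 [ 0.    -0.001 -1.   ]] nan
```

>>> {"method": "apply_moves", "body": {"moves": [{"jaw":1,"offset":[0,0,0],"rot":[0,0,-7]},{"jaw":1,"offset":[0,0,0],"rot":[0,0,-6.95]},{"jaw":1,"offset":[-48,-30,0],"rot":[0,0,0]},{"jaw":1,"offset":[-48,-30,0],"rot":[0,0,0]},{"jaw":1,"offset":[-48,-30,0],"rot":[0,0,0]}]}}

```text
time_s: 0.78
eef_pos: [0.2837, 0.4669, 0.2311]
eef_rot: [-0.0, -0.0, 1.0, -0.0]
wrist_force: [0.9, 0.9, 0.2]
opening: 1.002
grasp_force: 0.0
```

>>> {"method": "apply_moves", "body": {"moves": [{"jaw":1,"offset":[-48,-30,0],"rot":[0,0,0]},{"jaw":1,"offset":[-48,-30,0],"rot":[0,0,0]},{"jaw":1,"offset":[-48,-30,0],"rot":[0,0,0]},{"jaw":1,"offset":[-48,-30,0],"rot":[0,0,0]},{"jaw":1,"offset":[-48,-30,0],"rot":[0,0,0]}]}}

```text
time_s: 1.4
eef_pos: [0.524, 0.3167, 0.231]
eef_rot: [-0.0, 0.0, 1.0, 0.0]
wrist_force: [-0.1, 1.1, -0.2]
opening: 1.0
grasp_force: 0.0
```

>>> {"method": "apply_moves", "body": {"moves": [{"jaw":1,"offset":[-51,-30,0],"rot":[0,0,0]},{"jaw":1,"offset":[-51,-30,0],"rot":[0,0,0]},{"jaw":1,"offset":[0,0,0],"rot":[0,0,0]},{"jaw":1,"offset":[0,0,0],"rot":[0,0,0]},{"jaw":1,"offset":[0,0,0],"rot":[0,0,0]}]}}

```text
time_s: 2.02
eef_pos: [0.6235, 0.2589, 0.2313]
eef_rot: [-0.0, -0.001, 1.0, 0.0]
wrist_force: [-0.3, -0.2, 0.7]
opening: 1.003
grasp_force: 0.0
```

```bash
python3 - <<'E'
from h import *
p,d,X=pts("wrist");cv2.imwrite("pics/w1.png",p[:,:,::-1])
P=X[(X[...,2]>.117)&(X[...,2]<.125)];Q=P[np.hypot(*(P[:,:2]-[.626,.256]).T)<.04]
print(ctrl.get_obs()["eef_pos"],len(Q),Q.mean(0),(Q.min(0)+Q.max(0))/2,Q.max(0)-Q.min(0))
Q=X[(X[...,2]>.017)&(X[...,2]<.026)];Q=Q[np.hypot(*(Q[:,:2]-[.626,.256]).T)<.05];print(len(Q),circ(Q,[.626,.256]))
E
```

```text
[0.62359631 0.25901194 0.23149757] 3619 [0.62576766 0.2594551  0.12095486] [0.62699879 0.25957476 0.12025868] [0.04820359 0.0475246  0.00649292]
1007 [0.62624407 0.25749141 0.03644763]
```

View pics/w1.png

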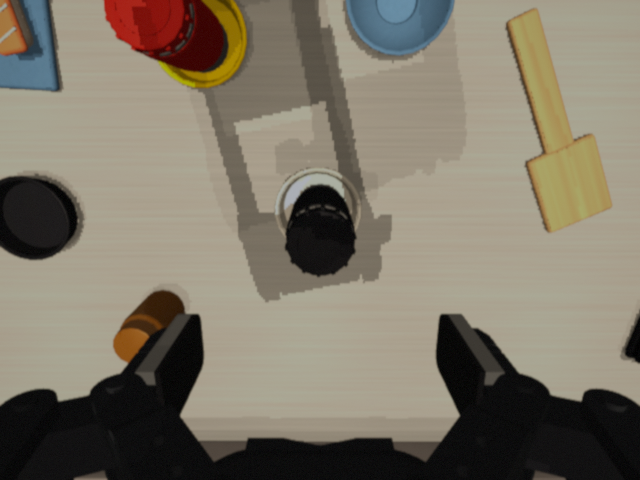

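The black lid is at (321,248) in the wrist view, which is (0.626, 0.259) in the world. I'll descend and grip it.

>>> {"method": "apply_moves", "body": {"moves": [{"jaw":1,"offset":[-2.5,0,40],"rot":[0,0,0]},{"jaw":1,"offset":[0,0,45],"rot":[0,0,0]},{"jaw":1,"offset":[0,0,45],"rot":[0,0,0]},{"jaw":1,"offset":[0,0,31],"rot":[0,0,0]},{"jaw":1,"offset":[0,0,0],"rot":[0,0,0]}]}}

```text
time_s: 2.7
eef_pos: [0.6241, 0.2583, 0.0674]
eef_rot: [-0.003, -0.001, 1.0, -0.001]
wrist_force: [0.4, -0.3, 0.2]
opening: 0.997
grasp_force: 0.0
```

>>> {"method": "apply_moves", "body": {"moves": [{"jaw":0.5,"offset":[0,0,0],"rot":[0,0,0]},{"jaw":0.4,"offset":[0,0,0],"rot":[0,0,0]},{"jaw":0.4,"offset":[0,0,0],"rot":[0,0,0]},{"jaw":0.4,"offset":[0,0,0],"rot":[0,0,0]},{"jaw":0.4,"offset":[0,0,0],"rot":[0,0,0]}]}}

```text
time_s: 3.32
eef_pos: [0.6289, 0.2586, 0.0732]
eef_rot: [0.002, 0.0, 1.0, 0.001]
wrist_force: [-0.9, 1.6, 7.1]
opening: 0.574
grasp_force: 62.1
```

>>> {"method": "apply_moves", "body": {"moves": [{"jaw":0.4,"offset":[0,0,-10],"rot":[0,0,0]},{"jaw":0.4,"offset":[0,0,-20],"rot":[0,0,0]},{"jaw":0.4,"offset":[0,0,-25],"rot":[0,0,0]},{"jaw":0.4,"offset":[0,0,-15],"rot":[0,0,0]},{"jaw":0.4,"offset":[0,0,0],"rot":[0,0,0]}]}}

```text
time_s: 3.95
eef_pos: [0.6284, 0.2581, 0.1426]
eef_rot: [0.002, 0.0, 1.0, 0.0]
wrist_force: [0.7, 0.0, -0.8]
opening: 0.57
grasp_force: 62.1
```

>>> {"method": "apply_moves", "body": {"moves": [{"jaw":0.4,"offset":[-1.6,-40,0],"rot":[0,0,0]},{"jaw":0.4,"offset":[-1.6,-55,0],"rot":[0,0,0]},{"jaw":0.4,"offset":[-1.6,-60,0],"rot":[0,0,0]},{"jaw":0.4,"offset":[-1.6,-60,0],"rot":[0,0,0]},{"jaw":0.4,"offset":[-1.6,-49,0],"rot":[0,0,0]}]}}

```text
time_s: 4.58
eef_pos: [0.6342, -0.0084, 0.1392]
eef_rot: [-0.001, 0.001, 1.0, 0.0]
wrist_force: [1.0, 0.2, -0.9]
opening: 0.57
grasp_force: 62.3
```

```bash
python3 - <<'E'
from h import *
for n in("top","wrist"):
    p,d,X=pts(n);cv2.imwrite(f"pics/{n}2.png",p[:,:,::-1])
    Q=X[(X[...,2]>.017)&(X[...,2]<.026)];Q=Q[np.hypot(*(Q[:,:2]-[.634,-.006]).T)<.05];print(n,len(Q),circ(Q,[.634,-.006],.0361))
    P=X[(X[...,2]>.06)&(X[...,2]<.16)];P=P[np.hypot(*(P[:,:2]-[.634,-.006]).T)<.028];print(P.shape,P.min(0),P.max(0))
print(ctrl.get_obs())
E
```

```text
top 174 [ 0.63359284 -0.00640596  0.035     ]
(41, 3) [ 0.60715898 -0.02528901  0.07419696] [0.61419096 0.0048592  0.13725356]
wrist 1693 [ 0.63346094 -0.00616005  0.035     ]
(4031, 3) [ 0.60779594 -0.02453976  0.07182354] [0.62899447 0.02134998 0.15998167]
{'time_s': 4.675, 'q': array([-0.20385907,  0.40146879,  1.52345196, -0.00184745,  1.21776775,
       -1.76818139]), 'dq': array([ 0.07428694, -0.00304541,  0.00737855,  0.04400553,  0.01083116,
        0.05239679]), 'joint_efforts': array([-1.40564751e+00, -5.38367951e+01, -3.34022856e+01, -3.05210380e-01,
       -7.43469922e-03, -5.30309491e-01]), 'eef_pos': array([ 0.63463235, -0.01147167,  0.13925098]), 'eef_rot': array([-7.09625328e-04,  2.91715257e-03,  9.99995220e-01, -7.40010897e-04]), 'wrist_force': array([-0.80775788,  0.70911048, -1.35762741]), 'torque': array([0.02976629, 0.00767947, 0.02619069]), 'grasp_force': 62.491453886032104, 'opening': 0.571885731758085}
```

View pics/wrist2.png

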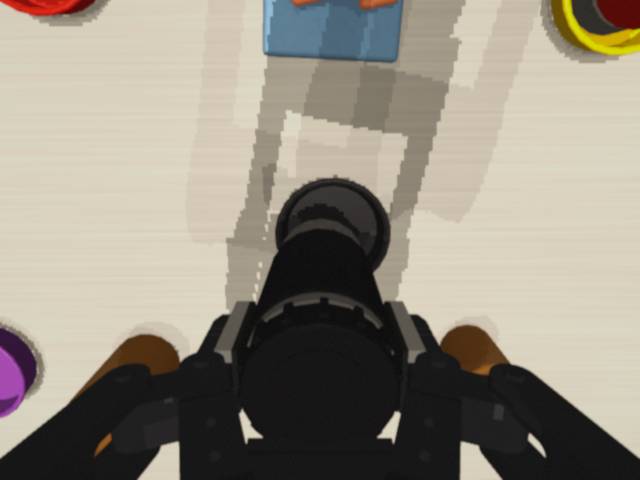

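The black bottle is held upright over the black cup, whose centre is at (333,230). I'll let the arm settle while lowering partway.

>>> {"method": "apply_moves", "body": {"moves": [{"jaw":0.4,"offset":[0,0,0],"rot":[0,0,0]},{"jaw":0.4,"offset":[0,0,20],"rot":[0,0,0]},{"jaw":0.4,"offset":[0,0,20],"rot":[0,0,0]},{"jaw":0.4,"offset":[0,0,0],"rot":[0,0,0]},{"jaw":0.4,"offset":[0,0,0],"rot":[0,0,0]}]}}

```text
time_s: 5.3
eef_pos: [0.635, -0.0056, 0.0999]
eef_rot: [-0.0, -0.0, 1.0, 0.0]
wrist_force: [0.2, -0.7, -0.7]
opening: 0.566
grasp_force: 62.4
```

```bash
cat > chk.py <<'E'
import sys
from h import *
# held bottle vs cup: front surface of bottle (low-x side) seen from wrist
c=np.array([float(sys.argv[1]),float(sys.argv[2])]); 
o=ctrl.get_obs()["eef_pos"]; p,d,X=pts("wrist")
z0=o[2]-.064  # foot height
m=(X[...,2]>z0+.024)&(X[...,2]<z0+.058)&(np.hypot(X[...,0]-o[0],X[...,1]-o[1])<.04)
P=X[m]; print("tcp",o,"foot z",z0,"bottle",len(P),circ(P,o[:2],.025)[:2])
Q=X[(X[...,2]>.019)&(X[...,2]<.025)];Q=Q[np.abs(np.hypot(*(Q[:,:2]-c).T)-.036)<.008];print("cup",len(Q),circ(Q,c,.0363)[:2])
E
python3 chk.py .6335 -.0062
```

```text
tcp [ 0.63504126 -0.00561605  0.09990221] foot z 0.035902214305378266 bottle 2087 [ 0.63379383 -0.00517247]
cup 2115 [ 0.63359783 -0.00616514]
```

Everything lines up within 1 mm. I'll lower the last 30 mm gently and release.

>>> {"method": "apply_moves", "body": {"moves": [{"jaw":0.4,"offset":[0,-0.7,12],"rot":[0,0,0]},{"jaw":0.4,"offset":[0,0,10],"rot":[0,0,0]},{"jaw":0.4,"offset":[0,0,5],"rot":[0,0,0]},{"jaw":0.4,"offset":[0,0,2],"rot":[0,0,0]},{"jaw":0.4,"offset":[0,0,0],"rot":[0,0,0]}]}}

```text
time_s: 5.98
eef_pos: [0.6351, -0.0068, 0.0732]
eef_rot: [-0.0, 0.0, 1.0, -0.0]
wrist_force: [-6.0, 1.5, 14.0]
opening: 0.574
grasp_force: 64.1
```

>>> {"method": "apply_moves", "body": {"moves": [{"jaw":0.65,"offset":[0,0,0],"rot":[0,0,0]},{"jaw":0.8,"offset":[0,0,0],"rot":[0,0,0]},{"jaw":1,"offset":[0,0,0],"rot":[0,0,0]},{"jaw":1,"offset":[0,0,0],"rot":[0,0,0]},{"jaw":1,"offset":[0,0,0],"rot":[0,0,0]}]}}

```text
time_s: 6.6
eef_pos: [0.635, -0.0068, 0.0711]
eef_rot: [-0.0, 0.0, 1.0, 0.0]
wrist_force: [-0.3, -0.0, 0.5]
opening: 0.997
grasp_force: 0.0
```

>>> {"method": "apply_moves", "body": {"moves": [{"jaw":1,"offset":[0,0,-25],"rot":[0,0,0]},{"jaw":1,"offset":[0,0,-40],"rot":[0,0,0]},{"jaw":1,"offset":[0,0,-40],"rot":[0,0,0]},{"jaw":1,"offset":[0,0,-40],"rot":[0,0,0]},{"jaw":1,"offset":[0,0,-15],"rot":[0,0,0]}]}}

```text
time_s: 7.22
eef_pos: [0.6365, -0.0071, 0.2344]
eef_rot: [0.002, 0.0, 1.0, -0.0]
wrist_force: [0.4, -0.3, -1.0]
opening: 0.998
grasp_force: 0.0
```

>>> {"method": "apply_moves", "body": {"moves": [{"jaw":1,"offset":[37,42,0],"rot":[0,0,0]},{"jaw":1,"offset":[37,42,0],"rot":[0,0,0]},{"jaw":1,"offset":[37,42,0],"rot":[0,0,0]},{"jaw":1,"offset":[36,40,0],"rot":[0,0,0]},{"jaw":1,"offset":[0,0,0],"rot":[0,0,0]}]}}

```text
time_s: 7.85
eef_pos: [0.4853, 0.1616, 0.2301]
eef_rot: [-0.001, -0.002, 1.0, 0.0]
wrist_force: [-0.1, 0.4, -0.2]
opening: 1.0
grasp_force: 0.0
```

>>> {"method": "apply_moves", "body": {"moves": [{"jaw":1,"offset":[0,0,0],"rot":[0,0,0]},{"jaw":1,"offset":[0,0,0],"rot":[0,0,0]},{"jaw":1,"offset":[0,0,0],"rot":[0,0,0]},{"jaw":1,"offset":[0,0,0],"rot":[0,0,0]},{"jaw":1,"offset":[0,0,0],"rot":[0,0,0]}]}}

```text
time_s: 8.48
eef_pos: [0.4883, 0.1589, 0.2312]
eef_rot: [-0.0, 0.0, 1.0, 0.0]
wrist_force: [0.5, -0.5, -0.6]
opening: 0.998
grasp_force: 0.0
```

```bash
cat > lid.py <<'E'
import sys
from h import *
a=[float(v) for v in sys.argv[1:]]
o=ctrl.get_obs()["eef_pos"]; p,d,X=pts("wrist"); print("tcp",o)
for c in np.reshape(a,(-1,2)):
    P=X[(X[...,2]>.118)&(X[...,2]<.125)];Q=P[np.hypot(*(P[:,:2]-c).T)<.04]
    if len(Q): print("lid",c,len(Q),(Q.min(0)+Q.max(0))/2)
    Q=X[(X[...,2]>.018)&(X[...,2]<.025)];Q=Q[np.hypot(*(Q[:,:2]-c).T)<.046]
    if len(Q): print("cup",c,len(Q),circ(Q,c,.0363)[:2])
E
python3 lid.py .486 .160 .626 .2575 .6335 -.006
```

```text
tcp [0.48833716 0.15891788 0.23121651]
lid [0.486 0.16 ] 3604 [0.48689639 0.16027169 0.12076398]
cup [0.486 0.16 ] 971 [0.48383544 0.16194379]
cup [0.626  0.2575] 750 [0.62545763 0.25667555]
cup [ 0.6335 -0.006 ] 429 [ 0.63356064 -0.00553774]
```

>>> {"method": "apply_moves", "body": {"moves": [{"jaw":1,"offset":[1,1,40],"rot":[0,0,0]},{"jaw":1,"offset":[0,0,45],"rot":[0,0,0]},{"jaw":1,"offset":[0,0,45],"rot":[0,0,0]},{"jaw":1,"offset":[0,0,30],"rot":[0,0,0]},{"jaw":1,"offset":[0,0,0],"rot":[0,0,0]}]}}

```text
time_s: 9.15
eef_pos: [0.4849, 0.16, 0.069]
eef_rot: [-0.003, 0.0, 1.0, -0.0]
wrist_force: [-0.8, 0.3, 0.2]
opening: 0.999
grasp_force: 0.0
```

>>> {"method": "apply_moves", "body": {"moves": [{"jaw":0.5,"offset":[0,0,0],"rot":[0,0,0]},{"jaw":0.4,"offset":[0,0,0],"rot":[0,0,0]},{"jaw":0.4,"offset":[0,0,0],"rot":[0,0,0]},{"jaw":0.4,"offset":[0,0,0],"rot":[0,0,0]},{"jaw":0.4,"offset":[0,0,0],"rot":[0,0,0]}]}}

```text
time_s: 9.78
eef_pos: [0.4889, 0.1603, 0.0734]
eef_rot: [0.002, 0.0, 1.0, 0.0]
wrist_force: [0.0, -1.3, 7.2]
opening: 0.564
grasp_force: 62.1
```

>>> {"method": "apply_moves", "body": {"moves": [{"jaw":0.4,"offset":[0,0,-10],"rot":[0,0,0]},{"jaw":0.4,"offset":[0,0,-20],"rot":[0,0,0]},{"jaw":0.4,"offset":[0,0,-25],"rot":[0,0,0]},{"jaw":0.4,"offset":[0,0,-15],"rot":[0,0,0]},{"jaw":0.4,"offset":[0,0,0],"rot":[0,0,0]}]}}

```text
time_s: 10.4
eef_pos: [0.488, 0.1603, 0.1426]
eef_rot: [0.001, 0.0, 1.0, 0.0]
wrist_force: [0.1, -1.0, -2.3]
opening: 0.565
grasp_force: 62.3
```

>>> {"method": "apply_moves", "body": {"moves": [{"jaw":0.4,"offset":[-25,17,0],"rot":[0,0,0]},{"jaw":0.4,"offset":[-40,28,0],"rot":[0,0,0]},{"jaw":0.4,"offset":[-40,28,0],"rot":[0,0,0]},{"jaw":0.4,"offset":[-34,24,0],"rot":[0,0,0]},{"jaw":0.4,"offset":[0,0,0],"rot":[0,0,0]}]}}

```text
time_s: 11.02
eef_pos: [0.6268, 0.2582, 0.1389]
eef_rot: [-0.001, -0.0, 1.0, -0.0]
wrist_force: [0.3, -0.9, -1.3]
opening: 0.565
grasp_force: 62.7
```

>>> {"method": "apply_moves", "body": {"moves": [{"jaw":0.4,"offset":[0,0,0],"rot":[0,0,0]},{"jaw":0.4,"offset":[0,0,20],"rot":[0,0,0]},{"jaw":0.4,"offset":[0,0,20],"rot":[0,0,0]},{"jaw":0.4,"offset":[0,0,0],"rot":[0,0,0]},{"jaw":0.4,"offset":[0,0,0],"rot":[0,0,0]}]}}

```text
time_s: 11.65
eef_pos: [0.6261, 0.257, 0.1011]
eef_rot: [-0.0, 0.0, 1.0, -0.0]
wrist_force: [-0.7, 0.0, -1.7]
opening: 0.57
grasp_force: 62.6
```

```bash
python3 chk.py .626 .257
```

```text
tcp [0.62608284 0.25700442 0.1011205 ] foot z 0.03712049681717222 bottle 2048 [0.62530171 0.25694293]
cup 2089 [0.62585605 0.25737578]
```

>>> {"method": "apply_moves", "body": {"moves": [{"jaw":0.4,"offset":[-0.5,0.4,12],"rot":[0,0,0]},{"jaw":0.4,"offset":[0,0,10],"rot":[0,0,0]},{"jaw":0.4,"offset":[0,0,5],"rot":[0,0,0]},{"jaw":0.4,"offset":[0,0,2],"rot":[0,0,0]},{"jaw":0.4,"offset":[0,0,0],"rot":[0,0,0]}]}}

```text
time_s: 12.32
eef_pos: [0.6265, 0.2574, 0.0736]
eef_rot: [-0.0, 0.0, 1.0, -0.0]
wrist_force: [-5.2, -2.1, 7.6]
opening: 0.573
grasp_force: 63.7
```

>>> {"method": "apply_moves", "body": {"moves": [{"jaw":0.65,"offset":[0,0,0],"rot":[0,0,0]},{"jaw":0.8,"offset":[0,0,0],"rot":[0,0,0]},{"jaw":1,"offset":[0,0,0],"rot":[0,0,0]},{"jaw":1,"offset":[0,0,0],"rot":[0,0,0]},{"jaw":1,"offset":[0,0,0],"rot":[0,0,0]}]}}

```text
time_s: 12.95
eef_pos: [0.6267, 0.2575, 0.0722]
eef_rot: [-0.0, 0.0, 1.0, -0.0]
wrist_force: [-1.2, 0.0, 0.4]
opening: 0.999
grasp_force: 0.0
```

>>> {"method": "apply_moves", "body": {"moves": [{"jaw":1,"offset":[0,0,-25],"rot":[0,0,0]},{"jaw":1,"offset":[0,0,-40],"rot":[0,0,0]},{"jaw":1,"offset":[0,0,-40],"rot":[0,0,0]},{"jaw":1,"offset":[0,0,-40],"rot":[0,0,0]},{"jaw":1,"offset":[0,0,-15],"rot":[0,0,0]}]}}

```text
time_s: 13.58
eef_pos: [0.628, 0.2579, 0.2356]
eef_rot: [0.002, 0.0, 1.0, 0.001]
wrist_force: [0.1, 0.3, 0.2]
opening: 0.999
grasp_force: 0.0
```

>>> {"method": "apply_moves", "body": {"moves": [{"jaw":1,"offset":[21,-54,0],"rot":[0,0,0]},{"jaw":1,"offset":[21,-54,0],"rot":[0,0,0]},{"jaw":1,"offset":[21,-54,0],"rot":[0,0,0]},{"jaw":1,"offset":[21,-54,0],"rot":[0,0,0]},{"jaw":1,"offset":[21,-54,0],"rot":[0,0,0]}]}}

```text
time_s: 14.2
eef_pos: [0.5201, -0.0138, 0.231]
eef_rot: [-0.001, 0.0, 1.0, 0.0]
wrist_force: [0.1, -1.3, 0.8]
opening: 0.998
grasp_force: 0.0
```

>>> {"method": "apply_moves", "body": {"moves": [{"jaw":1,"offset":[21,-54,0],"rot":[0,0,0]},{"jaw":1,"offset":[21,-54,0],"rot":[0,0,0]},{"jaw":1,"offset":[21,-53,0],"rot":[0,0,0]},{"jaw":1,"offset":[0,0,0],"rot":[0,0,0]},{"jaw":1,"offset":[0,0,0],"rot":[0,0,0]}]}}

```text
time_s: 14.82
eef_pos: [0.4582, -0.173, 0.2314]
eef_rot: [-0.001, 0.001, 1.0, 0.001]
wrist_force: [0.2, 0.3, -0.7]
opening: 1.001
grasp_force: 0.0
```

>>> {"method": "apply_moves", "body": {"moves": [{"jaw":1,"offset":[0,0,0],"rot":[0,0,0]},{"jaw":1,"offset":[0,0,0],"rot":[0,0,0]},{"jaw":1,"offset":[0,0,0],"rot":[0,0,0]},{"jaw":1,"offset":[0,0,0],"rot":[0,0,0]},{"jaw":1,"offset":[0,0,0],"rot":[0,0,0]}]}}

```text
time_s: 15.45
eef_pos: [0.4586, -0.1733, 0.2323]
eef_rot: [0.0, 0.0, 1.0, -0.0]
wrist_force: [-0.3, -0.2, 0.2]
opening: 0.998
grasp_force: 0.0
```

```bash
python3 lid.py .460 -.174
```

```text
tcp [ 0.45862401 -0.1732534   0.23232074]
lid [ 0.46  -0.174] 3554 [ 0.45825088 -0.17520164  0.12093971]
cup [ 0.46  -0.174] 948 [ 0.46117914 -0.17474569]
```

>>> {"method": "apply_moves", "body": {"moves": [{"jaw":1,"offset":[0,-1.5,40],"rot":[0,0,0]},{"jaw":1,"offset":[0,0,45],"rot":[0,0,0]},{"jaw":1,"offset":[0,0,45],"rot":[0,0,0]},{"jaw":1,"offset":[0,0,31],"rot":[0,0,0]},{"jaw":1,"offset":[0,0,0],"rot":[0,0,0]}]}}

```text
time_s: 16.12
eef_pos: [0.4566, -0.1737, 0.0691]
eef_rot: [-0.002, 0.0, 1.0, 0.002]
wrist_force: [0.3, 1.5, -0.6]
opening: 0.999
grasp_force: 0.0
```

>>> {"method": "apply_moves", "body": {"moves": [{"jaw":0.5,"offset":[0,0,0],"rot":[0,0,0]},{"jaw":0.4,"offset":[0,0,0],"rot":[0,0,0]},{"jaw":0.4,"offset":[0,0,0],"rot":[0,0,0]},{"jaw":0.4,"offset":[0,0,0],"rot":[0,0,0]},{"jaw":0.4,"offset":[0,0,0],"rot":[0,0,0]}]}}

```text
time_s: 16.75
eef_pos: [0.4599, -0.1757, 0.0734]
eef_rot: [0.002, 0.0, 1.0, -0.001]
wrist_force: [-0.7, 0.9, 5.3]
opening: 0.573
grasp_force: 61.4
```

>>> {"method": "apply_moves", "body": {"moves": [{"jaw":0.4,"offset":[0,0,-10],"rot":[0,0,0]},{"jaw":0.4,"offset":[0,0,-20],"rot":[0,0,0]},{"jaw":0.4,"offset":[0,0,-30],"rot":[0,0,0]},{"jaw":0.4,"offset":[0,0,-30],"rot":[0,0,0]},{"jaw":0.4,"offset":[0,0,0],"rot":[0,0,0]}]}}

```text
time_s: 17.38
eef_pos: [0.4603, -0.176, 0.1644]
eef_rot: [0.003, 0.0, 1.0, -0.002]
wrist_force: [-0.8, -0.5, -2.2]
opening: 0.573
grasp_force: 62.3
```

>>> {"method": "apply_moves", "body": {"moves": [{"jaw":0.4,"offset":[29,38,0],"rot":[0,0,0]},{"jaw":0.4,"offset":[30,38,0],"rot":[0,0,0]},{"jaw":0.4,"offset":[30,39,0],"rot":[0,0,0]},{"jaw":0.4,"offset":[0,53,0],"rot":[0,0,0]},{"jaw":0.4,"offset":[0,54,0],"rot":[0,0,0]}]}}

```text
time_s: 18.0
eef_pos: [0.3687, 0.0484, 0.1606]
eef_rot: [0.0, 0.001, 1.0, 0.0]
wrist_force: [1.4, -0.2, -2.1]
opening: 0.569
grasp_force: 62.8
```

>>> {"method": "apply_moves", "body": {"moves": [{"jaw":0.4,"offset":[-38,38,0],"rot":[0,0,0]},{"jaw":0.4,"offset":[-38,38,0],"rot":[0,0,0]},{"jaw":0.4,"offset":[-38,39,0],"rot":[0,0,0]},{"jaw":0.4,"offset":[0,0,0],"rot":[0,0,0]},{"jaw":0.4,"offset":[0,0,0],"rot":[0,0,0]}]}}

```text
time_s: 18.62
eef_pos: [0.4822, 0.1619, 0.1598]
eef_rot: [-0.002, -0.0, 1.0, -0.0]
wrist_force: [-0.7, -0.4, -2.2]
opening: 0.568
grasp_force: 63.0
```

>>> {"method": "apply_moves", "body": {"moves": [{"jaw":0.4,"offset":[0,0,20],"rot":[0,0,0]},{"jaw":0.4,"offset":[0,0,25],"rot":[0,0,0]},{"jaw":0.4,"offset":[0,0,15],"rot":[0,0,0]},{"jaw":0.4,"offset":[0,0,0],"rot":[0,0,0]},{"jaw":0.4,"offset":[0,0,0],"rot":[0,0,0]}]}}

```text
time_s: 19.25
eef_pos: [0.4842, 0.1619, 0.1022]
eef_rot: [0.001, 0.0, 1.0, 0.0]
wrist_force: [0.2, -0.1, -2.2]
opening: 0.57
grasp_force: 63.0
```

```bash
python3 chk.py .4842 .1618
```

```text
tcp [0.48418665 0.16188155 0.10215743] foot z 0.03815742573693176 bottle 2088 [0.48337604 0.16220868]
cup 2073 [0.48373815 0.16193273]
```

>>> {"method": "apply_moves", "body": {"moves": [{"jaw":0.4,"offset":[0,0,13],"rot":[0,0,0]},{"jaw":0.4,"offset":[0,0,10],"rot":[0,0,0]},{"jaw":0.4,"offset":[0,0,5],"rot":[0,0,0]},{"jaw":0.4,"offset":[0,0,2],"rot":[0,0,0]},{"jaw":0.4,"offset":[0,0,0],"rot":[0,0,0]}]}}

```text
time_s: 19.92
eef_pos: [0.4838, 0.1622, 0.0735]
eef_rot: [-0.0, -0.0, 1.0, -0.0]
wrist_force: [-9.6, -1.4, 22.4]
opening: 0.569
grasp_force: 65.6
```

>>> {"method": "apply_moves", "body": {"moves": [{"jaw":0.65,"offset":[0,0,0],"rot":[0,0,0]},{"jaw":0.8,"offset":[0,0,0],"rot":[0,0,0]},{"jaw":1,"offset":[0,0,0],"rot":[0,0,0]},{"jaw":1,"offset":[0,0,0],"rot":[0,0,0]},{"jaw":1,"offset":[0,0,0],"rot":[0,0,0]}]}}

```text
time_s: 20.55
eef_pos: [0.4836, 0.1621, 0.0711]
eef_rot: [-0.0, 0.0, 1.0, -0.0]
wrist_force: [-0.3, 0.8, 0.8]
opening: 1.005
grasp_force: 0.0
```

>>> {"method": "apply_moves", "body": {"moves": [{"jaw":1,"offset":[0,0,-25],"rot":[0,0,0]},{"jaw":1,"offset":[0,0,-40],"rot":[0,0,0]},{"jaw":1,"offset":[0,0,-40],"rot":[0,0,0]},{"jaw":1,"offset":[0,0,-40],"rot":[0,0,0]},{"jaw":1,"offset":[0,0,-15],"rot":[0,0,0]}]}}

```text
time_s: 21.18
eef_pos: [0.4849, 0.1622, 0.2339]
eef_rot: [0.002, 0.0, 1.0, 0.0]
wrist_force: [0.4, 0.4, -0.4]
opening: 0.995
grasp_force: 0.0
```

>>> {"method": "apply_moves", "body": {"moves": [{"jaw":1,"offset":[-48,32,0],"rot":[0,0,0]},{"jaw":1,"offset":[-48,32,0],"rot":[0,0,0]},{"jaw":1,"offset":[-46,31,0],"rot":[0,0,0]},{"jaw":1,"offset":[0,0,0],"rot":[0,0,0]},{"jaw":1,"offset":[0,0,0],"rot":[0,0,0]}]}}

```text
time_s: 21.8
eef_pos: [0.6247, 0.2568, 0.2293]
eef_rot: [-0.002, 0.0, 1.0, -0.0]
wrist_force: [0.3, -0.4, 0.1]
opening: 1.001
grasp_force: 0.0
```

>>> {"method": "apply_moves", "body": {"moves": [{"jaw":1,"offset":[0,0,0],"rot":[0,0,0]},{"jaw":1,"offset":[0,0,0],"rot":[0,0,0]},{"jaw":1,"offset":[0,0,0],"rot":[0,0,0]},{"jaw":1,"offset":[0,0,0],"rot":[0,0,0]},{"jaw":1,"offset":[0,0,0],"rot":[0,0,0]}]}}

```text
time_s: 22.42
eef_pos: [0.6257, 0.257, 0.2315]
eef_rot: [0.0, 0.0, 1.0, 0.0]
wrist_force: [1.2, -0.4, -0.2]
opening: 1.0
grasp_force: 0.0
```

```bash
python3 lid.py .626 .257
```

```text
tcp [0.62566691 0.2570038  0.23145046]
lid [0.626 0.257] 3592 [0.62540163 0.25707823 0.12091892]
cup [0.626 0.257] 971 [0.62600252 0.25743187]
```

>>> {"method": "apply_moves", "body": {"moves": [{"jaw":1,"offset":[0,0,40],"rot":[0,0,0]},{"jaw":1,"offset":[0,0,45],"rot":[0,0,0]},{"jaw":1,"offset":[0,0,45],"rot":[0,0,0]},{"jaw":1,"offset":[0,0,30],"rot":[0,0,0]},{"jaw":1,"offset":[0,0,0],"rot":[0,0,0]}]}}

```text
time_s: 23.1
eef_pos: [0.6233, 0.2565, 0.068]
eef_rot: [-0.003, 0.0, 1.0, -0.001]
wrist_force: [0.6, -0.5, 0.8]
opening: 1.001
grasp_force: 0.0
```

>>> {"method": "apply_moves", "body": {"moves": [{"jaw":0.5,"offset":[0,0,0],"rot":[0,0,0]},{"jaw":0.4,"offset":[0,0,0],"rot":[0,0,0]},{"jaw":0.4,"offset":[0,0,0],"rot":[0,0,0]},{"jaw":0.4,"offset":[0,0,0],"rot":[0,0,0]},{"jaw":0.4,"offset":[0,0,0],"rot":[0,0,0]}]}}

```text
time_s: 23.72
eef_pos: [0.6275, 0.2574, 0.074]
eef_rot: [0.002, 0.0, 1.0, 0.0]
wrist_force: [0.8, 0.2, 6.8]
opening: 0.567
grasp_force: 62.6
```

>>> {"method": "apply_moves", "body": {"moves": [{"jaw":0.4,"offset":[0,0,-10],"rot":[0,0,0]},{"jaw":0.4,"offset":[0,0,-20],"rot":[0,0,0]},{"jaw":0.4,"offset":[0,0,-40],"rot":[0,0,0]},{"jaw":0.4,"offset":[0,0,-40],"rot":[0,0,0]},{"jaw":0.4,"offset":[0,0,-50],"rot":[0,0,0]}]}}

```text
time_s: 24.35
eef_pos: [0.6249, 0.257, 0.2328]
eef_rot: [-0.001, 0.0, 1.0, -0.0]
wrist_force: [0.7, 0.4, -1.4]
opening: 0.572
grasp_force: 62.3
```

>>> {"method": "apply_moves", "body": {"moves": [{"jaw":0.4,"offset":[9,-58,0],"rot":[0,0,0]},{"jaw":0.4,"offset":[9,-58,0],"rot":[0,0,0]},{"jaw":0.4,"offset":[9,-58,0],"rot":[0,0,0]},{"jaw":0.4,"offset":[9,-58,0],"rot":[0,0,0]},{"jaw":0.4,"offset":[9,-58,0],"rot":[0,0,0]}]}}

```text
time_s: 24.98
eef_pos: [0.5801, -0.0346, 0.2327]
eef_rot: [0.001, 0.0, 1.0, -0.0]
wrist_force: [1.3, -1.1, -1.6]
opening: 0.573
grasp_force: 62.7
```

>>> {"method": "apply_moves", "body": {"moves": [{"jaw":0.4,"offset":[9,-58,0],"rot":[0,0,0]},{"jaw":0.4,"offset":[36,-28,0],"rot":[0,0,0]},{"jaw":0.4,"offset":[37,-28,0],"rot":[0,0,0]},{"jaw":0.4,"offset":[37,-28,0],"rot":[0,0,0]},{"jaw":0.4,"offset":[0,0,0],"rot":[0,0,0]}]}}

```text
time_s: 25.6
eef_pos: [0.4598, -0.1764, 0.2325]
eef_rot: [0.0, 0.002, 1.0, -0.001]
wrist_force: [0.4, 0.0, -2.8]
opening: 0.572
grasp_force: 62.8
```

>>> {"method": "apply_moves", "body": {"moves": [{"jaw":0.4,"offset":[0,0,35],"rot":[0,0,0]},{"jaw":0.4,"offset":[0,0,40],"rot":[0,0,0]},{"jaw":0.4,"offset":[0,0,35],"rot":[0,0,0]},{"jaw":0.4,"offset":[0,0,20],"rot":[0,0,0]},{"jaw":0.4,"offset":[0,0,0],"rot":[0,0,0]}]}}

```text
time_s: 26.22
eef_pos: [0.4611, -0.1737, 0.1005]
eef_rot: [-0.001, -0.0, 1.0, 0.001]
wrist_force: [-0.5, -0.9, -2.1]
opening: 0.566
grasp_force: 62.7
```

```bash
python3 chk.py .4613 -.1747
```

```text
tcp [ 0.46112607 -0.17372772  0.10045116] foot z 0.03645115859030351 bottle 2063 [ 0.45982723 -0.1737226 ]
cup 2098 [ 0.4609939  -0.17475479]
```

>>> {"method": "apply_moves", "body": {"moves": [{"jaw":0.4,"offset":[-1,-1,12],"rot":[0,0,0]},{"jaw":0.4,"offset":[0,0,10],"rot":[0,0,0]},{"jaw":0.4,"offset":[0,0,4],"rot":[0,0,0]},{"jaw":0.4,"offset":[0,0,2],"rot":[0,0,0]},{"jaw":0.4,"offset":[0,0,0],"rot":[0,0,0]}]}}

```text
time_s: 26.9
eef_pos: [0.4625, -0.1757, 0.074]
eef_rot: [-0.0, 0.0, 1.0, 0.0]
wrist_force: [-2.8, 2.1, 5.7]
opening: 0.572
grasp_force: 63.6
```

>>> {"method": "apply_moves", "body": {"moves": [{"jaw":0.65,"offset":[0,0,0],"rot":[0,0,0]},{"jaw":0.8,"offset":[0,0,0],"rot":[0,0,0]},{"jaw":1,"offset":[0,0,0],"rot":[0,0,0]},{"jaw":1,"offset":[0,0,0],"rot":[0,0,0]},{"jaw":1,"offset":[0,0,0],"rot":[0,0,0]}]}}

```text
time_s: 27.52
eef_pos: [0.4626, -0.1759, 0.0733]
eef_rot: [-0.0, 0.0, 1.0, 0.0]
wrist_force: [-0.2, 0.6, -0.8]
opening: 0.995
grasp_force: 0.0
```

>>> {"method": "apply_moves", "body": {"moves": [{"jaw":1,"offset":[0,0,-25],"rot":[0,0,0]},{"jaw":1,"offset":[0,0,-40],"rot":[0,0,0]},{"jaw":1,"offset":[0,0,-40],"rot":[0,0,0]},{"jaw":1,"offset":[0,0,-40],"rot":[0,0,0]},{"jaw":1,"offset":[0,0,-15],"rot":[0,0,0]}]}}

```text
time_s: 28.15
eef_pos: [0.4636, -0.1766, 0.2359]
eef_rot: [0.002, 0.0, 1.0, -0.001]
wrist_force: [-0.2, -0.9, 0.0]
opening: 1.001
grasp_force: 0.0
```

>>> {"method": "apply_moves", "body": {"moves": [{"jaw":1,"offset":[20,-40,0],"rot":[0,0,0]},{"jaw":1,"offset":[20,-40,0],"rot":[0,0,0]},{"jaw":1,"offset":[0,-30,0],"rot":[0,0,0]},{"jaw":1,"offset":[0,0,0],"rot":[0,0,0]},{"jaw":1,"offset":[0,0,0],"rot":[0,0,0]}]}}

```text
time_s: 28.78
eef_pos: [0.4222, -0.285, 0.2322]
eef_rot: [-0.001, 0.0, 1.0, 0.001]
wrist_force: [-0.2, 0.6, 1.1]
opening: 0.999
grasp_force: 0.0
```

```bash
python3 - <<'E'
from h import *
p,d,X=pts("top");cv2.imwrite("pics/top9.png",p[:,:,::-1])
m=np.zeros(d.shape,bool);m[270:350,280:350]=1;P=X[m&(X[...,2]>.006)];print("plate",P.min(0),P.max(0))
for n,c in dict(black=(.6335,-.006),yellow=(.484,.162),red=(.461,-.1747),green=(.6117,-.2866),white=(.626,.257)).items():
    Q=X[(X[...,2]>.115)&(np.hypot(X[...,0]-c[0],X[...,1]-c[1])<.04)]; print(n,len(Q),np.median(Q,0) if len(Q) else '')
E
```

```text
plate [ 0.41623589 -0.04881636  0.00602988] [0.52426319 0.03952242 0.03625098]
black 754 [ 0.63284281 -0.00613475  0.12099355]
yellow 787 [0.48320352 0.1616593  0.12075946]
red 794 [ 0.46067192 -0.17499657  0.12093915]
green 783 [ 0.612284   -0.28286063  0.1211185 ]
white 0
```

View pics/top9.png

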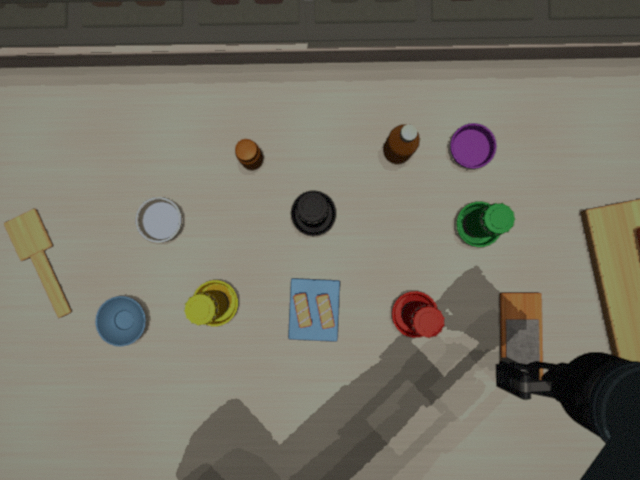

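The picture shows every bottle upright in its own cup: black at (314,212), yellow at (205,305), red at (425,318) and green at (490,220). The white cup at (160,220) is empty and the plate hasn't moved.

```bash
python3 -c "
from bench import ctrl
print(ctrl.hand_in())"
```

```text
the job is handed in; nothing more can be done
None
```

All four bottles stand upright in the cups of their own colour, the white cup is empty, the nigiri plate is unmoved, and the job was handed in at about 29 s of the 128 s allowed.

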